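# Back off a left-hand press screw and put the pressing block away

### The job

Free the beech block from the small green press: its screw has a left-hand thread, so it loosens clockwise seen from above. Start with a small trial turn to feel that it gives, then wind it up until you just feel it meet its end stop; never force it when it resists, either way. Only then draw the block out, set it down flat in the wooden tray beside its twin and let go, leaving the twin and the other things on the table where they are.

Things in the scene. Friction and masses are not known exactly. Their poses are not given: they have to be found in the camera images.
- press: Small green screw press, fixed. Origin on the screw axis at table height, z up. Bed 130 (x, -70 to +60) x 100 x 20 mm high; column 32 to 58 mm behind the axis (+x); its open side faces its own -x, the way the block is drawn out. Arm 68 to 96 mm up, 36 mm wide.
- head_center (a point): Centre of the screw's dark square head: 38 x 38 mm across flats, 30 mm high, red mark on top towards its +x; frame turns with it, x and y square to the flats, z up. Centre 117 to 118 mm above the table at the start. Left-hand thread: clockwise from above raises it 10 mm a turn, with a steady drag of about 0.1 N m, a third to two thirds of a turn to the end stop; it stays where it is left.
- pad: Round rubber pad, 22 mm across, under the screw; origin at the centre of its underside. A spring (9 N a mm) presses it on the block, 2 to 12 N at the start; it rises with the screw and stands about 4 mm clear of the block at the end stop.
- block_center (a point): Centre of the beech pressing block, 40 x 120 x 25 mm, y along its length, 75 g. It lies on the press bed (20 mm up) along the press's x, one end under the pad, 108 mm of it in front of the screw axis; its front 38 mm stand out over the table beyond the bed, free on both sides.
- block_tray: Open light-wood tray, fixed, 170 (x) x 180 (y) x 24 mm high, walls 6 mm; origin at the centre of its underside, inner floor 6 mm up. The twin block lies along its x in the half at -y; the free place is the half at +y, centred about 30 mm from the middle.
- twin_center (a point): Centre of the twin block, same size as the block, loose in the tray, its y axis along its length.
- spool: Thread spool standing loose, 31 mm across, 40 mm high, origin under it. A bystander.
- eraser: Blue and white eraser, loose, 23 x 40 x 13 mm, origin under it. A bystander.
- loupe: Black eye loupe standing loose, 37 mm across, 38 mm high, origin under it. A bystander.
- screw: The steel screw under the head, origin on its axis just under the head, turning and rising with it. A springy rubber bush joins head and screw: the head twists against the screw by 1 rad per 3 N m (about 0.03 rad from the drag alone), so that a screw that is blocked - at the end stop, or soon if turned anticlockwise (tighter) - is felt as a torque that climbs as the head is turned on.
There are look-alikes about, which are no part of the job. Leave any pink look-alike of the part that bears block_center alone.

How it is judged:
On the way, in this order (a step that is already met when the one before it is completed fails the run):
1. the screw is wound up to its end stop (the last fifth of a radian counts as there) with the block still in its place (z of head_center in the frame of press above 0.12193 m and distance of block_center from where it was at the start of the episode below 0.015 m), for 0.2 s.
2. the block is set down on the tray's floor while still in the gripper (z of block_center in the frame of block_tray below 0.0215 m and x of block_center in the frame of block_tray between -0.05 and 0.05 m and y of block_center in the frame of block_tray between -0.085 and 0.085 m and contact force between the fingers and block above 0.3 N), for 0.06 s.
At the end, for the whole second after the job is handed in: the screw stands at its end stop (no more than a fifth of a radian short of it) and the block lies flat on the floor of the tray (centre within 2 mm of lying height), at rest (z of head_center in the frame of press above 0.12193 m and z of block_center in the frame of block_tray below 0.0205 m and x of block_center in the frame of block_tray between -0.05 and 0.05 m and y of block_center in the frame of block_tray between -0.085 and 0.085 m and angle between block_center's own z axis and vertical below 0.06 rad and linear speed of block below 0.02 m/s); the robot touches nothing.
It fails at once if the screw is forced when it is blocked, at its end stop or the tightening way (head twisted more than 0.2 rad against the screw, about 0.6 N m) (angle between the x axis of head_center and the x axis of screw, either way round above 0.2 rad).
It fails at once if the block is dragged out before the screw is fully up (distance of block_center from where it was at the start of the episode above 0.015 m and z of head_center in the frame of press below 0.1218 m).
It fails at once if the twin block is pushed about (more than 25 mm) (distance of twin_center from where it was at the start of the episode above 0.025 m).
It fails at once if a bystander is moved more than 25 mm (distance of any of spool, eraser, loupe from where it was at the start of the episode above 0.025 m).
It also fails if it takes over 72 s, if anything falls off the work surface, if the arm or the gripper's body presses on something with over 40 N, if the wrist force passes 120 N, or if a joint passes its speed limit or range.

### The arm

A 7-joint arm with a two-finger parallel gripper is mounted at the origin on a cart in front of the work surface, level with it; the furniture and walls round the work are solid. World frame = base frame: x ahead of the robot, y to its left, z up, the work surface at z = 0. Lengths are in m, angles in rad, forces in N, time in s.
With the tool pointing down it reaches from about 0.4 to 0.85 m from the base axis. Payload 4.5 kg.
Tool frame: the origin (TCP) lies on the centre line of the jaws, within the pads' length; the fingertips stand 17 mm ahead of it and the grasp point (between the pads) lies 2 mm behind it (r.tip_reach is the distance from the TCP to the fingertips, in m); z points along the fingers, y is the line along which they close (so a half turn about z gives the same grasp; the last joint's range is limited). The gripper opens to 88 mm and grips with 3 to 60 N. Pads are 18 mm wide; open, the fingers measure 123 mm over their backs; the gripper's body (75 mm by 187 mm) begins 45 mm behind the grasp point.
Start: joints at [1.194, 0.689, -0.195, 1.565, 0.157, 0.902, -0.215], TCP at [0.25, -0.573, 0.256] pointing down, gripper open.
Joint ranges: [-3.01, 3.01], [-0.46, 2.08], [-1.47, 1.51], [0.13, 2.56], [-1, 4.14], [0.04, 2.09], [-2.66, 2.66]. Speed limits (rad/s): [2.57, 2.57, 3.14, 3.14, 3.14, 3.14, 3.14].

### API

Orientations are given as a unit quaternion [x, y, z, w].
In Python, from plant import r gives the robot as it stands.
- The arm moves only by the tool step_arm, never from a script. Its argument "steps" is a list of rows, each a list of 7 numbers: the shift along the tool's x, y, z in cm, then the turn, a rotation vector about the tool's x, y, z in degrees, then the gripper's target within -1 to 1 (shut at 1, half-way at 0, fully open at -1). A call has 1 to 8 rows; each row shifts and turns the commanded pose from where the row before left it, along the tool's axes as they then stand; what a row does not reach is not made up. A row lasts 1/8 s, in which the tool goes at most 62.5 mm and 10.7 degrees, less where a joint would pass 70% of its speed; a pose out of reach is approached as far as the arm can. A call with a gripper value outside its range is refused whole. The fingers move at their own pace and stop on an object; "force" is the grip in N (left out, the last holds). Time passes only in rows, so rows that do not move let the fingers close. It gives the time, the measured TCP pose, the force, the opening and the grip force at its end, in the units of the state.
- r.get_state(): the state, without advancing time (a new reading comes with each control period).
- r.snapshot(name): name is "scene" or "top"; returns a dict with "pixels" (384x512x3 uint8, red, green, blue), "fx", "fy", "cx", "cy" (pixels), "dist_coeffs" ([k1, k2, p1, p2, k3] as OpenCV has them; the pictures are not rectified), "cam_to_world" (4x4, takes a point from camera to world coordinates). Camera axes: x right, y down, z forward; pixel columns grow to the right and rows downward; lengths in m; the calibration is good to about 2 mm. A picture is of the moment at which its call begins. There is no depth.
- r.finish_job(): hands the job in; it is judged then, once.
The state is a dict: "clock": time; "q": joint angles; "qd": joint speeds; "joint_torque": joint torques, N m; "tool_pos": TCP position; "eef_rot": TCP orientation; "contact_force": force on the tool from outside, world axes, zero at the start; "moment": the same for the moment, N m; "opening": opening from 0.0 (shut) to 1.0 (fully open); "finger_force": force on a finger pad.
Only numpy, scipy, OpenCV 4.12 (cv2) and the standard library are available. Lean on these libraries where they do the work, as an engineer would, in place of code of your own. Each camera call takes 0.05 s, during which the arm holds its last target. There are 200 camera calls.

## Working session

There is one attempt and no reset: what is moved stays moved. The work goes in short steps, Python scripts to look and compute and a tool call to move; the robot and the scene stay as the last step left them, time stands still between calls to the robot, and variables do not carry over. Pictures are saved under pics/ and viewed, at most 10 in all, crops included, and the job is handed in when it is done.

Besides the shell and the picture viewer there is one more tool, called after "Call:" as name([rows], argument=value, ...), one row to a line, values as JSON. step_arm: Moves the arm, as the interface text tells. Its arguments: {"type":"object","properties":{"steps":{"type":"array","items":{"type":"array","items":{"type":"number"}}},"force":{"type":"number"}},"required":["steps"]}

```bash
ls; mkdir -p pics
python3 - <<'E'
from plant import r
import cv2
for n in("scene","top"):
    s=r.snapshot(n); cv2.imwrite(f"pics/{n}0.png",s["pixels"][:,:,::-1])
    print(n,s["fx"],s["fy"],s["cx"],s["cy"],s["dist_coeffs"]);print(s["cam_to_world"])
print(r.get_state())
E
```

```text
pics
scene 451.32341013718946 451.32341013718946 254.93604226431864 192.03024204748763 [0.05642137 0.         0.         0.         0.        ]
[[-0.67175311 -0.46723808  0.57483592 -0.0205599 ]
 [-0.74072814  0.43241503 -0.51413916  0.51939931]
 [-0.0083423  -0.77117172 -0.63657253  0.74361764]
 [ 0.          0.          0.          1.        ]]
top 424.53270697848393 424.53270697848393 252.1495083824378 192.6919261084583 [-0.16225257  0.          0.          0.          0.        ]
[[ 0.00133911 -0.98121228  0.19292658  0.35975017]
 [-0.99997451 -0.00266704 -0.00662352 -0.00382231]
 [ 0.00701362 -0.19291279 -0.98119084  1.04344104]
 [ 0.          0.          0.          1.        ]]
{'clock': 0.1, 'q': array([ 1.19379038,  0.68991209, -0.19450544,  1.56618222,  0.15728619,
        0.90248249, -0.21510897]), 'qd': array([ 0.00125551, -0.00042856, -0.00026829, -0.00178756,  0.00040894,
       -0.00176639,  0.00086388]), 'joint_torque': array([-2.49258570e-03, -5.28494883e+01, -1.27122972e+00, -1.53837293e+01,
       -5.25022054e-02,  1.91418330e-03,  5.46218575e-05]), 'tool_pos': array([ 0.24934982, -0.57255129,  0.25499776]), 'eef_rot': array([ 9.78974445e-01,  2.03981369e-01, -2.15794891e-04, -7.68518602e-04]), 'contact_force': array([-0.20326971,  0.32237577,  0.09634867]), 'moment': array([0.02495737, 0.05216531, 0.01575024]), 'finger_force': 0.0, 'opening': 1.001922926944158}
```

View pics/scene0.png

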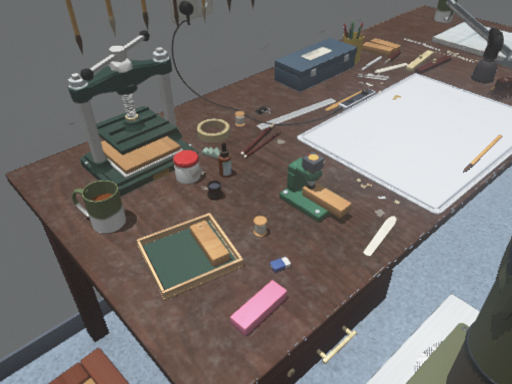

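View pics/top0.png

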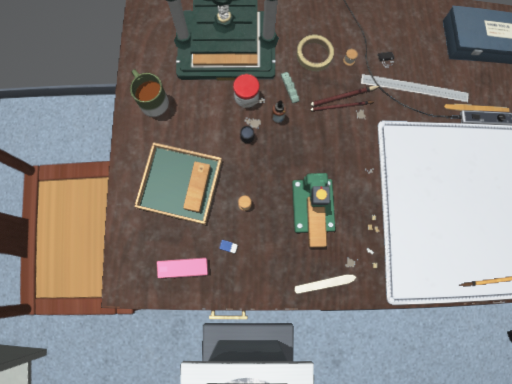

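The scene and top views show the small press at top (315,205), with the block end towards the robot. The tray is at (178,183), the twin at (197,187), the spool at (245,203), the eraser at (228,246), the loupe at (247,134) and the pink look-alike at (182,268). I'll enlarge these for pixel picking.

```bash
cat > h.py <<'E'
from plant import r
import cv2, numpy as np
def snap(n): return r.snapshot(n)
def K(s): return np.array([[s["fx"],0,s["cx"]],[0,s["fy"],s["cy"]],[0,0,1.]])
def world(s,uv,z):
    p=cv2.undistortPoints(np.array([[uv]],float),K(s),np.array(s["dist_coeffs"]))[0,0]
    M=np.array(s["cam_to_world"]); d=M[:3,:3]@[p[0],p[1],1]; return M[:3,3]+d*(z-M[2,3])/d[2]
def proj(s,P):
    M=np.linalg.inv(np.array(s["cam_to_world"]))
    return cv2.projectPoints(np.array(P,float).reshape(-1,3),cv2.Rodrigues(M[:3,:3])[0],M[:3,3],K(s),np.array(s["dist_coeffs"]))[0][:,0]
def crop(s,x0,y0,x1,y1,k): return cv2.resize(s["pixels"][y0:y1,x0:x1,::-1],None,fx=k,fy=k,interpolation=cv2.INTER_CUBIC)
E
python3 - <<'E'
from h import *
t=snap("top"); c=snap("scene")
A=crop(t,285,165,345,255,6); B=crop(t,130,138,226,228,6)[:, :]
img=np.hstack([A[:540],B[:540]])[:, :800]; print(img.shape)
cv2.imwrite("pics/c1.png",img)
B=crop(c,275,145,360,225,7);cv2.imwrite("pics/c2.png",B)
E
```

```text
(540, 800, 3)
```

View pics/c1.png

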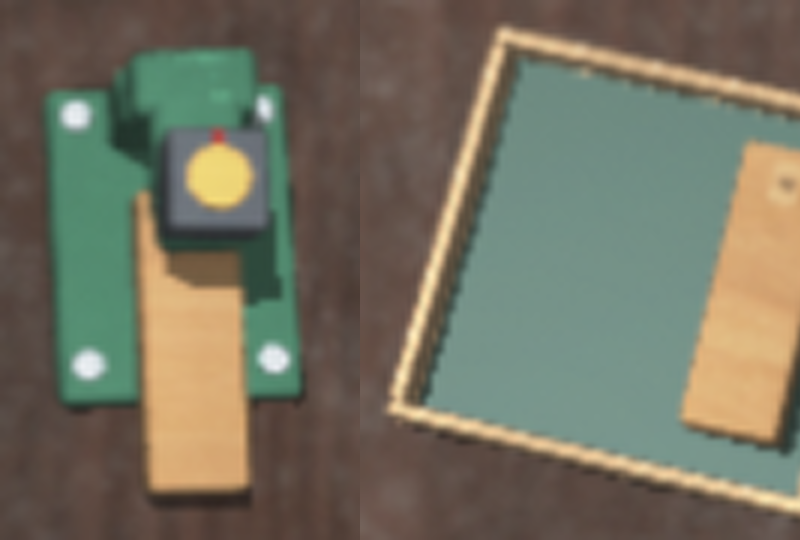

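View pics/c2.png

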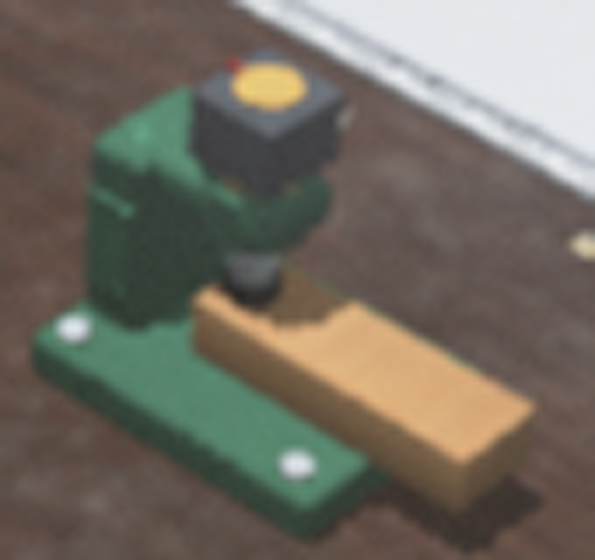

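The crops show the head centred at top-crop (218,178) with its red mark facing +x. The block's front corners are at (149,490) and (250,490). The tray's left corners are at (500,30) and (392,408).

Run:
```python
from h import *
t=snap("top"); c=snap("scene")
P=lambda x,y,z:world(t,(285+x/6-.42,165+y/6-.42),z)
T=lambda x,y,z:world(t,(130+(x-360)/6-.42,138+y/6-.42),z)
C=lambda x,y,z:world(c,(275+x/7-.43,145+y/7-.43),z)
np.set_printoptions(precision=4,suppress=True)
print("disc top",P(219,177,.133),"scene",C(269,87,.133))
for q in [(166,127),(268,127),(268,228),(168,230),(218,135)]: print("head",P(*q,.1325))
for q in [(193,95),(265,55),(345,100),(268,140)]: print("headS",C(*q,.1325))
for q in [(140,195),(150,490),(250,490),(243,250)]: print("blk",P(*q,.045))
for q in [(460,460),(533,408),(200,295)]: print("blkS",C(*q,.045))
for q in [(47,93),(62,400),(300,395),(283,90)]: print("bed",P(*q,.02))
for q in [(500,30),(392,408)]: print("tray",T(*q,.024))
for q in [(221,158),(202,222)]: print("trayR",world(t,q,.024))
for q in [(748,143),(683,422),(778,442)]: print("twin",T(*q,.031))
for n,q,z in [("spool",(245,203),.04),("eraser",(228,246),.013),("loupe",(247,134),.038),("pink",(182,268),.025),("tin",(246,86),.05),("bottle",(279,115),.05),("bone",(325,284),.0)]: print(n,world(t,q,z))
```

```text
disc top [ 0.5361 -0.1614  0.133 ] scene [ 0.5339 -0.1599  0.133 ]
head [ 0.5548 -0.1424  0.1325]
head [ 0.555  -0.1803  0.1325]
head [ 0.5172 -0.179   0.1325]
head [ 0.5164 -0.1421  0.1325]
head [ 0.5519 -0.1616  0.1325]
headS [ 0.5485 -0.1385  0.1325]
headS [ 0.548  -0.1734  0.1325]
headS [ 0.5122 -0.1733  0.1325]
headS [ 0.5144 -0.1379  0.1325]
blk [ 0.5457 -0.1445  0.045 ]
blk [ 0.428  -0.1459  0.045 ]
blk [ 0.4278 -0.1856  0.045 ]
blk [ 0.5234 -0.1854  0.045 ]
blkS [ 0.4275 -0.145   0.045 ]
blkS [ 0.4277 -0.1833  0.045 ]
blkS [ 0.5449 -0.1458  0.045 ]
bed [ 0.5931 -0.1104  0.02  ]
bed [ 0.4661 -0.1145  0.02  ]
bed [ 0.4679 -0.2117  0.02  ]
bed [ 0.5948 -0.2089  0.02  ]
tray [0.6888 0.2406 0.024 ]
tray [0.5271 0.2776 0.024 ]
trayR [0.6481 0.067  0.024 ]
trayR [0.4876 0.1106 0.024 ]
twin [0.6373 0.1327 0.031 ]
twin [0.5208 0.1557 0.031 ]
twin [0.5128 0.117  0.031 ]
spool [0.5318 0.0065 0.04  ]
eraser [0.4307 0.0475 0.013 ]
loupe [0.7063 0.0024 0.038 ]
pink [0.3767 0.1562 0.025 ]
tin [0.8309 0.0054 0.05  ]
bottle [ 0.7525 -0.0772  0.05  ]
bone [ 0.3387 -0.1886  0.    ]
```

Call:
step_arm([
  [4.26, -2.63, 0, 0, 0, 0, -1],
  [4.26, -2.63, 0, 0, 0, 0, -1],
  [4.26, -2.63, 0, 0, 0, 0, -1],
  [4.26, -2.63, 0, 0, 0, 0, -1],
  [4.26, -2.63, 0, 0, 0, 0, -1],
  [4.26, -2.63, 0, 0, 0, 0, -1],
  [4.26, -2.63, 0, 0, 0, 0, -1],
  [4.26, -2.63, 0, 0, 0, 0, -1],
], force=25)

```text
clock: 1.3
tool_pos: [0.4789, -0.2427, 0.2559]
eef_rot: [0.979, 0.204, 0.0, 0.0]
contact_force: [0.6, -0.3, 0.7]
opening: 0.997
finger_force: 0.0
```

Call:
step_arm([
  [4.26, -2.63, 0, 0, 0, 0, -1],
  [4.26, -2.63, 0, 0, 0, 0, -1],
  [0, 0, 0, 0, 0, -10.5, -1],
  [0, 0, 0, 0, 0, -10.5, -1],
  [0, 0, 0, 0, 0, -10.5, -1],
  [0, 0, 0, 0, 0, -10.5, -1],
  [0, 0, 0, 0, 0, -10.5, -1],
  [0, 0, 0, 0, 0, -10.5, -1],
])

```text
clock: 2.3
tool_pos: [0.5351, -0.1619, 0.2557]
eef_rot: [0.726, 0.688, -0.0, 0.0]
contact_force: [0.0, -0.3, -0.2]
opening: 1.002
finger_force: 0.0
```

Run:
```python
from h import *
s=r.get_state(); print(s["q"],s["tool_pos"],s["eef_rot"],s["moment"],s["clock"])
```

```text
[ 0.4919816   0.63015036 -0.46942024  1.75906991  0.36634461  0.84002942
 -0.20216477] [ 0.53509601 -0.16186215  0.25572605] [ 7.26120018e-01  6.87567969e-01 -6.06381666e-05  6.95023304e-05] [-0.04922488 -0.08028276  0.08662786] 2.3
```

Call:
step_arm([
  [0, 0, 0, 0, 0, -10.5, -1],
  [0, 0, 0, 0, 0, -10.5, -1],
  [0, 0, 0, 0, 0, -10.5, -1],
  [0, 0, 0, 0, 0, -10.5, -1],
  [0, 0, 0, 0, 0, -10.5, -1],
  [0, 0, 0, 0, 0, -10.5, -1],
  [0, 0, 0, 0, 0, -10.5, -1],
  [0, 0, 0, 0, 0, -10.5, -1],
])

```text
clock: 3.3
tool_pos: [0.5351, -0.162, 0.2557]
eef_rot: [0.08, 0.997, -0.0, -0.0]
contact_force: [0.2, -0.4, 0.8]
opening: 0.998
finger_force: 0.0
```

Call:
step_arm([
  [0, 0, 0, 0, 0, -10, -1],
  [0, 0, 4, 0, 0, 0, -1],
  [0, 0, 4, 0, 0, 0, -1],
  [0, 0, 3, 0, 0, 0, -1],
  [0, 0, 1.2, 0, 0, 0, -1],
  [0, 0, 1, 0, 0, 0, -1],
  [0, 0, 0, 0, 0, 0, -1],
])

```text
clock: 4.18
tool_pos: [0.5353, -0.1618, 0.1239]
eef_rot: [-0.005, 1.0, -0.0, 0.0]
contact_force: [-1.2, -0.5, -0.7]
opening: 1.005
finger_force: 0.0
```

Run:
```python
from h import *
s=r.get_state(); print(s["q"],s["tool_pos"],s["eef_rot"],s["moment"],s["clock"])
t=snap("scene"); cv2.imwrite("pics/g1.png",crop(t,250,90,370,220,4))
```

```text
[ 0.64660574  0.90731338 -0.77516679  1.85695766  0.906699    0.77587729
  0.94460395] [ 0.5353332  -0.16180948  0.12389614] [-4.65235916e-03  9.99989162e-01 -9.70338421e-05  1.45812982e-04] [ 0.12678931 -0.16102307  0.0163915 ] 4.175
```

View pics/g1.png

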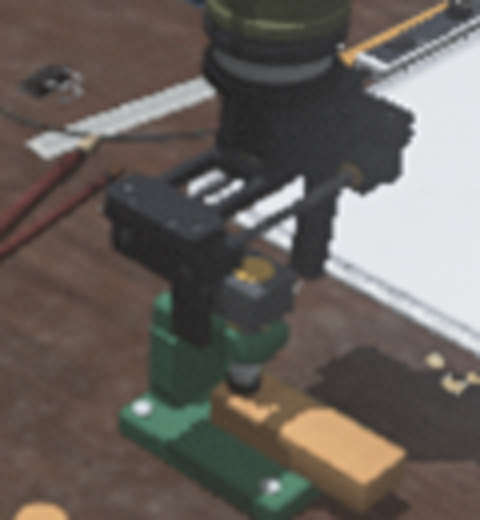

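The fingers straddle the head with its top near (258,270), clear of the arm below. I'll close on it.

Call:
step_arm([
  [0, 0, 0, 0, 0, 0, 0],
  [0, 0, 0, 0, 0, 0, 0.3],
  [0, 0, 0, 0, 0, 0, 1],
  [0, 0, 0, 0, 0, 0, 1],
  [0, 0, 0, 0, 0, 0, 1],
  [0, 0, 0, 0, 0, 0, 1],
  [0, 0, 0, 0, 0, 0, 1],
  [0, 0, 0, 0, 0, 0, 1],
], force=25)

```text
clock: 5.22
tool_pos: [0.5352, -0.1624, 0.1238]
eef_rot: [-0.004, 1.0, -0.0, 0.0]
contact_force: [-0.8, -3.1, 2.5]
opening: 0.431
finger_force: 24.9
```

```bash
cat > st.py <<'E'
from h import *
from scipy.spatial.transform import Rotation as R
np.set_printoptions(precision=4,suppress=True)
s=r.get_state(); M=R.from_quat(s["eef_rot"]).as_matrix()
print("q",s["q"],"p",s["tool_pos"],"xang",np.degrees(np.arctan2(M[1,0],M[0,0])),"z",M[:,2],"\nF",s["contact_force"],"M",s["moment"],"tq7",s["joint_torque"],"op",s["opening"],"ff",s["finger_force"],s["clock"])
E
python3 st.py
```

```text
q [ 0.6469  0.9074 -0.7745  1.857   0.9073  0.776   0.9444] p [ 0.5352 -0.1624  0.1238] xang -179.49219969168726 z [ 0.0001 -0.0009 -1.    ] 
F [-0.7717 -3.0804  2.5475] M [-0.4412 -0.1626 -0.0295] tq7 [ -1.3647 -50.0074 -10.301   -7.7357  -0.473   -0.3103   0.0216] op 0.4311741143582165 ff 24.939005258493125 5.225
```

Gripped at 38 mm, which matches the head. Now the small trial turn clockwise, +z of the downward tool.

Call:
step_arm([
  [0, 0, -0.005, 0, 0, 2, 1],
  [0, 0, -0.005, 0, 0, 2, 1],
  [0, 0, -0.005, 0, 0, 2, 1],
  [0, 0, 0, 0, 0, 0, 1],
])

```text
clock: 5.72
tool_pos: [0.5352, -0.1622, 0.1239]
eef_rot: [0.048, 0.999, -0.0, 0.0]
contact_force: [1.4, -4.8, 0.7]
opening: 0.428
finger_force: 24.9
```

```bash
python3 st.py
```

```text
q [ 0.6345  0.8992 -0.75    1.8576  0.8884  0.7596  0.8556] p [ 0.5352 -0.1622  0.1239] xang 174.49829773688322 z [ 0.0001 -0.001  -1.    ] 
F [ 1.4085 -4.8132  0.7084] M [-0.8211 -0.3845  0.0701] tq7 [ -2.1171 -49.8981 -10.6746  -7.3111  -0.9599  -0.4924  -0.1826] op 0.4280945859336206 ff 24.923944543115795 5.725
```

Call:
step_arm([
  [0, 0, -0.014, 0, 0, 5, 1],
  [0, 0, -0.014, 0, 0, 5, 1],
  [0, 0, -0.014, 0, 0, 5, 1],
  [0, 0, -0.014, 0, 0, 5, 1],
  [0, 0, 0, 0, 0, 0, 1],
])

```text
clock: 6.35
tool_pos: [0.5353, -0.1621, 0.1244]
eef_rot: [0.22, 0.976, -0.0, 0.0]
contact_force: [0.5, -4.3, 0.8]
opening: 0.427
finger_force: 24.9
```

```bash
python3 st.py
```

```text
q [ 0.592   0.874  -0.6668  1.8597  0.8201  0.7069  0.5678] p [ 0.5353 -0.1621  0.1244] xang 154.58871234658125 z [ 0.0002 -0.0007 -1.    ] 
F [ 0.4551 -4.3126  0.7752] M [-0.8591 -0.412   0.1033] tq7 [ -2.1321 -50.2114  -9.5423  -7.3856  -1.01    -0.3599  -0.3154] op 0.42650764798599694 ff 24.92474941536784 6.35
```

It gives, with a steady 0.1 N m. I'll keep winding, staying below the earliest stop at 120°.

Call:
step_arm([
  [0, 0, -0.022, 0, 0, 8, 1],
  [0, 0, -0.022, 0, 0, 8, 1],
  [0, 0, -0.022, 0, 0, 8, 1],
  [0, 0, -0.022, 0, 0, 8, 1],
  [0, 0, -0.022, 0, 0, 8, 1],
  [0, 0, -0.022, 0, 0, 8, 1],
  [0, 0, -0.022, 0, 0, 8, 1],
  [0, 0, -0.022, 0, 0, 8, 1],
])

```text
clock: 7.35
tool_pos: [0.5358, -0.1618, 0.1262]
eef_rot: [0.705, 0.709, 0.001, 0.0]
contact_force: [1.5, -3.7, -0.4]
opening: 0.429
finger_force: 24.9
```

Call:
step_arm([
  [0, 0, -0.022, 0, 0, 8, 1],
  [0, 0, -0.022, 0, 0, 8, 1],
  [0, 0, -0.022, 0, 0, 8, 1],
  [0, 0, 0, 0, 0, 0, 1],
])

```text
clock: 7.85
tool_pos: [0.5361, -0.1618, 0.1268]
eef_rot: [0.836, 0.549, 0.001, 0.001]
contact_force: [2.0, -3.9, 0.2]
opening: 0.43
finger_force: 24.9
```

```bash
python3 st.py
```

```text
q [ 0.3695  0.7996 -0.269   1.8698  0.3922  0.5218 -0.5727] p [ 0.5361 -0.1618  0.1268] xang 66.59924599681295 z [ 0.0021 -0.0003 -1.    ] 
F [ 2.0069 -3.9445  0.1558] M [-1.0111 -0.6051  0.0965] tq7 [ -2.1172 -50.4927  -4.217   -7.1648  -1.0094   0.5066  -0.3408] op 0.42978409462841244 ff 24.92097125854343 7.85
```

Call:
step_arm([
  [0, 0, -0.01, 0, 0, 3.5, 1],
  [0, 0, -0.01, 0, 0, 3.5, 1],
  [0, 0, 0, 0, 0, 0, 1],
])

```text
clock: 8.22
tool_pos: [0.5361, -0.1619, 0.127]
eef_rot: [0.868, 0.497, 0.001, 0.001]
contact_force: [3.2, -4.6, -0.6]
opening: 0.428
finger_force: 24.9
```

```bash
python3 st.py
```

```text
q [ 0.3516  0.7968 -0.2379  1.8707  0.35    0.5125 -0.654 ] p [ 0.5361 -0.1619  0.127 ] xang 59.63514644554898 z [ 0.0023  0.     -1.    ] 
F [ 3.246  -4.6469 -0.6223] M [-1.0572 -0.618   0.0938] tq7 [ -2.0305 -50.5595  -3.885   -7.1377  -0.9529   0.6093  -0.1979] op 0.42842623886591347 ff 24.917623149231076 8.225
```

Call:
step_arm([
  [0, 0, -0.01, 0, 0, 3.5, 1],
  [0, 0, -0.01, 0, 0, 3.5, 1],
  [0, 0, 0, 0, 0, 0, 1],
])

```text
clock: 8.6
tool_pos: [0.5362, -0.162, 0.1272]
eef_rot: [0.896, 0.443, 0.001, 0.001]
contact_force: [1.9, -4.5, -1.1]
opening: 0.429
finger_force: 24.9
```

```bash
python3 st.py
```

```text
q [ 0.333   0.7942 -0.2063  1.8715  0.3065  0.504  -0.7348] p [ 0.5362 -0.162   0.1272] xang 52.63332110771216 z [ 0.0025 -0.0001 -1.    ] 
F [ 1.8707 -4.5394 -1.0884] M [-1.0685 -0.6202  0.0748] tq7 [ -2.0636 -50.5616  -3.5084  -7.1157  -0.9454   0.6758  -0.1969] op 0.4294180417299566 ff 24.91731927730143 8.6
```

Call:
step_arm([
  [0, 0, -0.01, 0, 0, 3.5, 1],
  [0, 0, -0.01, 0, 0, 3.5, 1],
  [0, 0, 0, 0, 0, 0, 1],
])

```text
clock: 8.98
tool_pos: [0.5362, -0.162, 0.1274]
eef_rot: [0.922, 0.388, 0.001, 0.001]
contact_force: [2.3, -3.7, -1.2]
opening: 0.432
finger_force: 24.9
```

```bash
python3 st.py
```

```text
q [ 0.3145  0.7923 -0.1747  1.8724  0.2622  0.4965 -0.8147] p [ 0.5362 -0.162   0.1274] xang 45.62994762924417 z [ 0.0025 -0.0002 -1.    ] 
F [ 2.2704 -3.7462 -1.2038] M [-1.1038 -0.5942  0.1088] tq7 [ -2.1099 -50.5593  -3.1387  -7.0967  -0.9374   0.7404  -0.1961] op 0.43218776446508406 ff 24.917115876451135 8.975
```

Call:
step_arm([
  [0, 0, -0.01, 0, 0, 3.5, 1],
  [0, 0, -0.01, 0, 0, 3.5, 1],
  [0, 0, 0, 0, 0, 0, 1],
])

```text
clock: 9.35
tool_pos: [0.5363, -0.1621, 0.1276]
eef_rot: [0.944, 0.331, 0.001, 0.001]
contact_force: [2.3, -4.8, -1.0]
opening: 0.43
finger_force: 24.9
```

```bash
python3 st.py
```

```text
q [ 0.2961  0.7906 -0.1435  1.8733  0.2172  0.49   -0.8938] p [ 0.5363 -0.1621  0.1276] xang 38.62611965498256 z [ 0.0027 -0.0003 -1.    ] 
F [ 2.2526 -4.7575 -0.9875] M [-1.1641 -0.6359  0.1303] tq7 [ -2.1589 -50.5512  -2.7744  -7.0809  -0.929    0.8036  -0.1953] op 0.4302004242992308 ff 24.91693158634007 9.35
```

Call:
step_arm([
  [0, 0, -0.01, 0, 0, 3.5, 1],
  [0, 0, -0.01, 0, 0, 3.5, 1],
  [0, 0, 0, 0, 0, 0, 1],
])

```text
clock: 9.72
tool_pos: [0.5363, -0.1621, 0.1278]
eef_rot: [0.962, 0.273, 0.001, 0.001]
contact_force: [2.2, -5.0, -1.0]
opening: 0.423
finger_force: 24.9
```

```bash
python3 st.py
```

```text
q [ 0.2778  0.7894 -0.1124  1.8742  0.1716  0.4844 -0.9723] p [ 0.5363 -0.1621  0.1278] xang 31.6268125886153 z [ 0.0028 -0.0005 -1.    ] 
F [ 2.2389 -4.958  -1.0204] M [-1.1039 -0.5637  0.1685] tq7 [ -2.2114 -50.5362  -2.4144  -7.0686  -0.9197   0.8644  -0.1947] op 0.422975753972068 ff 24.916717358864844 9.725
```

Call:
step_arm([
  [0, 0, -0.01, 0, 0, 3, 1],
  [0, 0, 0, 0, 0, 0, 1],
])

```text
clock: 9.98
tool_pos: [0.5363, -0.1622, 0.1279]
eef_rot: [0.969, 0.247, 0.001, 0.001]
contact_force: [2.9, -5.0, -0.6]
opening: 0.427
finger_force: 24.9
```

```bash
python3 st.py
```

```text
q [ 0.2701  0.789  -0.0992  1.8745  0.1519  0.4824 -1.0057] p [ 0.5363 -0.1622  0.1279] xang 28.62760424633302 z [ 0.0029 -0.0004 -1.    ] 
F [ 2.9225 -5.014  -0.6148] M [-1.1625 -0.572   0.09  ] tq7 [ -2.2019 -50.5843  -2.2655  -7.066   -0.9079   0.8999  -0.1809] op 0.42660560054717184 ff 24.91620778106153 9.975
```

Just noise: the torque is back at 0.09. I'll continue.

Call:
step_arm([
  [0, 0, -0.01, 0, 0, 3.5, 1],
  [0, 0, -0.01, 0, 0, 3.5, 1],
  [0, 0, 0, 0, 0, 0, 1],
])

```text
clock: 10.35
tool_pos: [0.5363, -0.1623, 0.1281]
eef_rot: [0.982, 0.188, 0.001, 0.001]
contact_force: [2.2, -4.0, -2.0]
opening: 0.427
finger_force: 24.9
```

```bash
python3 st.py
```

```text
q [ 0.2518  0.7884 -0.0683  1.8754  0.1054  0.4783 -1.0834] p [ 0.5363 -0.1623  0.1281] xang 21.619250242207855 z [ 0.0029 -0.0006 -1.    ] 
F [ 2.1665 -3.998  -1.9518] M [-1.1739 -0.5443  0.0925] tq7 [ -2.285  -50.5565  -1.9033  -7.059   -0.9056   0.9552  -0.1937] op 0.4265085564321397 ff 24.916523499414325 10.35
```

Call:
step_arm([
  [0, 0, -0.01, 0, 0, 3.5, 1],
  [0, 0, -0.01, 0, 0, 3.5, 1],
  [0, 0, 0, 0, 0, 0, 1],
])

```text
clock: 10.72
tool_pos: [0.5364, -0.1623, 0.1283]
eef_rot: [0.992, 0.127, 0.001, 0.001]
contact_force: [2.5, -5.6, -0.5]
opening: 0.423
finger_force: 24.9
```

```bash
python3 st.py
```

```text
q [ 0.2337  0.7881 -0.0377  1.8763  0.0587  0.4751 -1.1606] p [ 0.5364 -0.1623  0.1283] xang 14.617565122873351 z [ 0.003  -0.0008 -1.    ] 
F [ 2.4774 -5.5778 -0.5468] M [-1.1655 -0.5486  0.1005] tq7 [ -2.3398 -50.5282  -1.5455  -7.0567  -0.894    1.01    -0.1933] op 0.42290079491930765 ff 24.916317304596305 10.725
```

Call:
step_arm([
  [0, 0, -0.01, 0, 0, 3.5, 1],
  [0, 0, -0.01, 0, 0, 3.5, 1],
  [0, 0, 0, 0, 0, 0, 1],
])

```text
clock: 11.1
tool_pos: [0.5363, -0.1624, 0.1285]
eef_rot: [0.998, 0.066, 0.001, 0.001]
contact_force: [1.7, -4.6, -0.6]
opening: 0.426
finger_force: 24.9
```

```bash
python3 st.py
```

```text
q [ 0.2157  0.7883 -0.007   1.8772  0.0116  0.4729 -1.2375] p [ 0.5363 -0.1624  0.1285] xang 7.6140883311862 z [ 0.003 -0.001 -1.   ] 
F [ 1.6554 -4.6209 -0.582 ] M [-1.2441 -0.455   0.0575] tq7 [ -2.3916 -50.4906  -1.187   -7.0574  -0.8817   1.0618  -0.1929] op 0.42638041686171313 ff 24.916274920105934 11.1
```

Call:
step_arm([
  [0, 0, -0.01, 0, 0, 3.5, 1],
  [0, 0, -0.01, 0, 0, 3.5, 1],
  [0, 0, 0, 0, 0, 0, 1],
])

```text
clock: 11.48
tool_pos: [0.5364, -0.1625, 0.1287]
eef_rot: [1.0, 0.005, 0.002, 0.001]
contact_force: [1.4, -6.0, -0.9]
opening: 0.43
finger_force: 24.9
```

```bash
python3 st.py
```

```text
q [ 0.1978  0.7889  0.0235  1.8781 -0.0357  0.4718 -1.3141] p [ 0.5364 -0.1625  0.1287] xang 0.6122808278040489 z [ 0.0031 -0.0011 -1.    ] 
F [ 1.3699 -5.9983 -0.9176] M [-1.1971 -0.5139  0.1086] tq7 [ -2.4431 -50.4479  -0.8265  -7.0614  -0.8685   1.1106  -0.1926] op 0.4296857826181735 ff 24.916209639050066 11.475
```

Call:
step_arm([
  [0, 0, -0.01, 0, 0, 3.5, 1],
  [0, 0, -0.01, 0, 0, 3.5, 1],
  [0, 0, 0, 0, 0, 0, 1],
])

```text
clock: 11.85
tool_pos: [0.5363, -0.1625, 0.1289]
eef_rot: [0.998, -0.056, 0.002, 0.001]
contact_force: [2.6, -5.3, -1.4]
opening: 0.428
finger_force: 24.9
```

```bash
python3 st.py
```

```text
q [ 0.1799  0.7898  0.054   1.879  -0.0831  0.4717 -1.3905] p [ 0.5363 -0.1625  0.1289] xang -6.3903761369377 z [ 0.003  -0.0013 -1.    ] 
F [ 2.5772 -5.3305 -1.4151] M [-1.2556 -0.5066  0.109 ] tq7 [ -2.4926 -50.3972  -0.4638  -7.0681  -0.8546   1.156   -0.1924] op 0.42814975905476016 ff 24.9161492055282 11.85
```

Call:
step_arm([
  [0, 0, -0.01, 0, 0, 3.5, 1],
  [0, 0, -0.01, 0, 0, 3.5, 1],
  [0, 0, 0, 0, 0, 0, 1],
])

```text
clock: 12.22
tool_pos: [0.5363, -0.1626, 0.1289]
eef_rot: [0.993, -0.116, 0.002, 0.001]
contact_force: [3.5, -6.0, -2.5]
opening: 0.428
finger_force: 24.9
```

```bash
python3 st.py
```

```text
q [ 0.162   0.7913  0.0844  1.88   -0.1301  0.4723 -1.4664] p [ 0.5363 -0.1626  0.1289] xang -13.336591687492096 z [ 0.0029 -0.0016 -1.    ] 
F [ 3.4635 -5.9592 -2.4674] M [-1.2361 -0.4305  0.3512] tq7 [ -2.4164 -50.828   -0.0139  -7.0769  -1.0722   1.2718  -0.4227] op 0.42790994091869583 ff 24.897346172947437 12.225
```

The torque climbed to 0.35 N m and the rise stopped, so this is the end stop. I'll ease back a little, release and rise.

Call:
step_arm([
  [0, 0, 0, 0, 0, -2, 1],
  [0, 0, 0, 0, 0, -2, 1],
  [0, 0, 0, 0, 0, 0, 0],
  [0, 0, 0, 0, 0, 0, -0.5],
  [0, 0, 0, 0, 0, 0, -0.8],
  [0, 0, 0, 0, 0, 0, -0.8],
])

```text
clock: 12.98
tool_pos: [0.535, -0.1613, 0.1291]
eef_rot: [0.997, -0.082, -0.0, -0.0]
contact_force: [-0.2, 0.4, 0.5]
opening: 0.815
finger_force: 0.0
```

Call:
step_arm([
  [0, 0, -2, 0, 0, 0, -0.8],
  [0, 0, -4, 0, 0, 0, -0.8],
  [0, 0, -3, 0, 0, 0, -0.8],
  [0, 0, 0, 0, 0, -9.8, -0.8],
  [-4.4, 0.15, 0, 0, 0, 0, -0.6],
  [-4.3, 0.1, 0, 0, 0, 0, -0.6],
])

```text
clock: 13.72
tool_pos: [0.447, -0.1646, 0.2192]
eef_rot: [1.0, 0.003, 0.0, 0.0]
contact_force: [-0.8, -0.4, -0.5]
opening: 0.801
finger_force: 0.0
```

```bash
python3 st.py
python3 - <<'E'
from h import *
a=crop(snap("scene"),250,110,370,230,5); b=crop(snap("top"),285,165,345,255,6)
b=cv2.resize(b,(200,300)); cv2.imwrite("pics/h1.png",np.hstack([a,np.vstack([b,np.zeros((300,200,3),np.uint8)])]))
E
```

```text
q [ 0.235   0.5587  0.0327  2.0497 -0.0342  0.5334 -1.2722] p [ 0.447  -0.1646  0.2192] xang 0.36528241281191093 z [ 0.0002 -0.     -1.    ] 
F [-0.783  -0.3595 -0.4649] M [0.0105 0.0179 0.044 ] tq7 [ -1.8525 -39.6811   0.9344 -11.767   -0.0862   0.5176  -0.1691] op 0.8005295739418973 ff 0.0 13.725
```

View pics/h1.png

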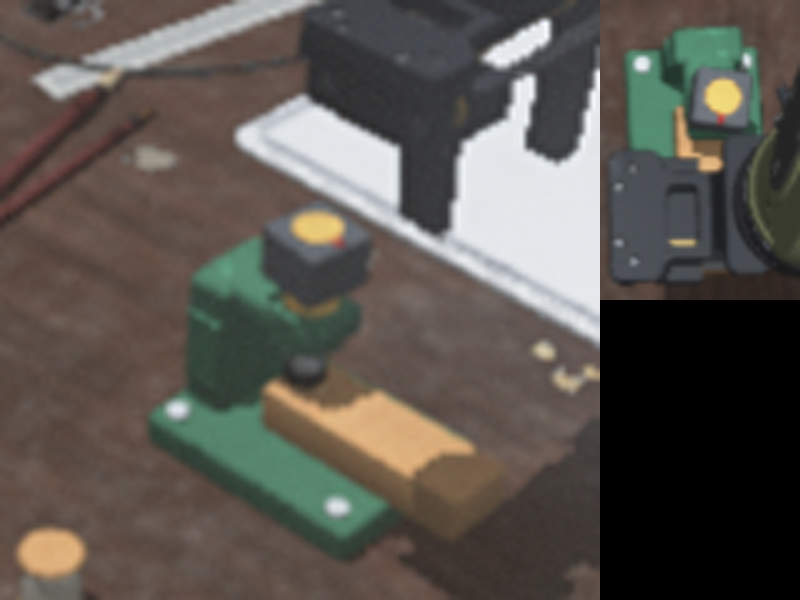

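The head now shows its red mark turned about 190°, at (340,242). The pad at (305,367) is clear and the block hasn't moved. Next I lower onto the block's free front end and grip it.

Call:
step_arm([
  [0.1, 0, 5, 0, 0, 0, -0.6],
  [0, 0, 5, 0, 0, 0, -0.6],
  [0, 0, 4, 0, 0, 0, -0.6],
  [0, 0, 2.5, 0, 0, 0, -0.6],
  [0, 0, 1.5, 0, 0, 0, -0.6],
  [0, 0, 0.5, 0, 0, 0, -0.6],
  [0, 0, 0, 0, 0, 0, 0],
])

```text
clock: 14.7
tool_pos: [0.4496, -0.1649, 0.0345]
eef_rot: [1.0, 0.003, 0.0, 0.0]
contact_force: [0.0, -0.8, -0.3]
opening: 0.709
finger_force: 0.0
```

Call:
step_arm([
  [0, 0, 0, 0, 0, 0, 0.3],
  [0, 0, 0, 0, 0, 0, 1],
  [0, 0, 0, 0, 0, 0, 1],
  [0, 0, 0, 0, 0, 0, 1],
  [0, 0, 0, 0, 0, 0, 1],
  [0, 0, 0, 0, 0, 0, 1],
], force=25)

```text
clock: 15.45
tool_pos: [0.4495, -0.1649, 0.0347]
eef_rot: [1.0, 0.003, 0.001, 0.0]
contact_force: [-1.2, -0.1, 6.4]
opening: 0.455
finger_force: 25.0
```

```bash
python3 st.py
```

```text
q [ 0.2529  0.9219  0.004   2.1405 -0.0386  0.0782 -1.2712] p [ 0.4495 -0.1649  0.0347] xang 0.33275806166726424 z [ 0.001  -0.0004 -1.    ] 
F [-1.15   -0.0536  6.3706] M [-0.0135 -0.0187 -0.0054] tq7 [ -0.045  -45.5598   1.4253  -1.5908  -0.0114  -0.0775  -0.0096] op 0.4549441826733125 ff 25.000730166211724 15.45
```

The block is gripped at 40 mm, but joint 6 (0.078) is close to its 0.04 limit, and drawing towards the base would push it past. I'll let go, tilt the tool 7° about its closing axis to give joint 6 room, and grip again.

Call:
step_arm([
  [0, 0, 0, 0, 0, 0, 0],
  [0, 0, 0, 0, 0, 0, -0.1],
  [0, 0, 0, 0, 0, 0, -0.1],
  [-0.15, 0, 0, 0, -3.5, 0, -0.1],
  [-0.15, 0, 0, 0, -3.5, 0, -0.1],
  [0, 0, 0, 0, 0, 0, -0.1],
])

```text
clock: 16.2
tool_pos: [0.4473, -0.1646, 0.034]
eef_rot: [0.998, 0.003, -0.06, 0.0]
contact_force: [-0.2, -0.1, -0.3]
opening: 0.548
finger_force: 0.0
```

```bash
python3 st.py
```

```text
q [ 0.2062  0.9385  0.0508  2.0447 -0.0417  0.276  -1.2844] p [ 0.4473 -0.1646  0.034 ] xang 0.3972160153572785 z [-0.1201 -0.0012 -0.9928] 
F [-0.2456 -0.0746 -0.2879] M [ 0.0373 -0.1022 -0.0023] tq7 [ -0.3006 -49.9552   2.3852  -3.0921   0.0269   0.6462  -0.0228] op 0.5480316106105183 ff 0.0 16.2
```

Call:
step_arm([
  [0, 0, 0, 0, 0, 0, 0.3],
  [0, 0, 0, 0, 0, 0, 1],
  [0, 0, 0, 0, 0, 0, 1],
  [0, 0, 0, 0, 0, 0, 1],
  [0, 0, 0, 0, 0, 0, 1],
  [-0.01, 0, -0.1, 0, 0, 0, 1],
  [-0.6, 0, 0.07, 0, 0, 0, 1],
], force=30)

```text
clock: 17.08
tool_pos: [0.4405, -0.1648, 0.0353]
eef_rot: [0.998, 0.003, -0.061, 0.0]
contact_force: [-0.4, 0.7, -0.9]
opening: 0.454
finger_force: 30.0
```

```bash
python3 st.py
```

```text
q [ 0.21    0.934   0.0503  2.0629 -0.0404  0.263  -1.2826] p [ 0.4405 -0.1648  0.0353] xang 0.3607988717463924 z [-0.1208 -0.0009 -0.9927] 
F [-0.3903  0.7252 -0.8851] M [-0.0007 -0.0547  0.0183] tq7 [ -0.2253 -49.9143   2.3263  -2.9491   0.0109   0.5079  -0.02  ] op 0.4543700467863775 ff 30.000040428712964 17.075
```

Call:
step_arm([
  [-1.05, 0, 0.13, 0, 0, 0, 1],
  [-1.05, 0, 0.13, 0, 0, 0, 1],
  [-1.05, 0, 0.13, 0, 0, 0, 1],
  [-1.05, 0, 0.13, 0, 0, 0, 1],
  [0, 0, 0, 0, 0, 0, 1],
])

```text
clock: 17.7
tool_pos: [0.3965, -0.1651, 0.0353]
eef_rot: [0.998, 0.003, -0.062, 0.0]
contact_force: [-0.0, 0.1, -1.0]
opening: 0.449
finger_force: 30.0
```

```bash
python3 st.py
python3 - <<'E'
from h import *
cv2.imwrite("pics/p1.png",crop(snap("scene"),250,110,390,250,4))
E
```

```text
q [ 0.2349  0.9265  0.0469  2.1813 -0.0305  0.1538 -1.2698] p [ 0.3965 -0.1651  0.0353] xang 0.30043651073615085 z [-0.1235 -0.0004 -0.9923] 
F [-0.0409  0.1193 -0.9942] M [ 0.0339 -0.1537 -0.0119] tq7 [  0.183  -47.4797   2.326    0.0967   0.0298   0.3758   0.0139] op 0.44890330570004155 ff 29.99985066242516 17.7
```

View pics/p1.png

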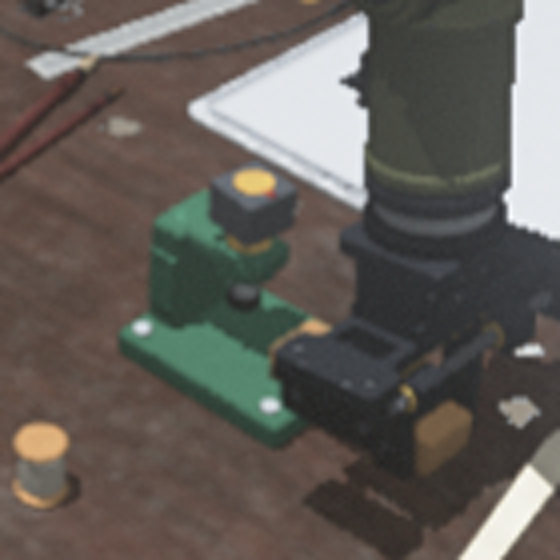

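The block is drawn out, gripped at the front end, and its rear end at (310,330) is clear of the pad and arm. I'll lift it.

Call:
step_arm([
  [-0.37, 0, -2.98, 0, 0, 0, 1],
  [-0.37, 0, -2.98, 0, 0, 0, 1],
  [-0.37, 0, -2.98, 0, 0, 0, 1],
  [-0.37, 0, -2.98, 0, 0, 0, 1],
  [0, 0, 0, 0, 0, 0, 1],
])

```text
clock: 18.38
tool_pos: [0.3993, -0.1655, 0.1569]
eef_rot: [0.998, 0.003, -0.059, 0.001]
contact_force: [0.4, 0.2, -0.7]
opening: 0.453
finger_force: 30.0
```

```bash
python3 st.py
python3 - <<'E'
from h import *
s=snap("scene")
cv2.imwrite("pics/p2.png",s["pixels"][:,:,::-1])
E
```

```text
q [ 0.2179  0.6713  0.0716  2.138  -0.0245  0.4461 -1.2656] p [ 0.3993 -0.1655  0.1569] xang 0.33999169361224435 z [-0.117  -0.0021 -0.9931] 
F [ 0.4266  0.2229 -0.6609] M [ 0.0699 -0.0723 -0.0063] tq7 [  0.0485 -44.3633   2.1467  -6.2383   0.0614   0.6315   0.0042] op 0.4528674475979907 ff 29.999857982620597 18.375
```

View pics/p2.png

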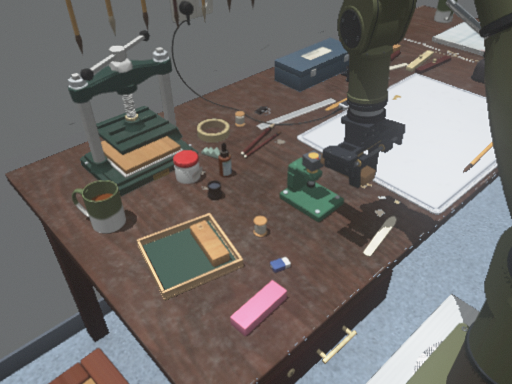

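The block hangs level in the gripper and everything else is in place. I'll carry it over to the tray and turn it to the tray's yaw.

Call:
step_arm([
  [1.95, -4.68, -0.24, 0, 0, 0, 1],
  [1.95, -4.68, -0.24, 0, 0, 0, 1],
  [1.95, -4.68, -0.24, 0, 0, 0, 1],
  [1.95, -4.68, -0.24, 0, 0, 0, 1],
  [1.95, -4.68, -0.24, 0, 0, 0, 1],
  [1.95, -4.68, -0.24, 0, 0, 0, 1],
  [1.95, -4.68, -0.24, 0, 0, 0, 1],
  [1.95, -4.68, -0.24, 0, 0, 0, 1],
])

```text
clock: 19.42
tool_pos: [0.5524, 0.2118, 0.1536]
eef_rot: [0.998, 0.003, -0.062, 0.001]
contact_force: [1.0, -0.9, -0.6]
opening: 0.447
finger_force: 30.0
```

Call:
step_arm([
  [0, 0, 0, 0.82, 0, 6.7, 1],
  [0, 0, 0, 0.82, 0, 6.7, 1],
  [0, 0, 0, 0, 0, 0, 1],
  [0, 0, 0, 0, 0, 0, 1],
])

```text
clock: 19.92
tool_pos: [0.5522, 0.2102, 0.1545]
eef_rot: [0.992, -0.113, -0.061, -0.007]
contact_force: [-0.4, -0.0, -0.7]
opening: 0.449
finger_force: 30.0
```

```bash
python3 st.py
python3 - <<'E'
from h import *
s=snap("scene"); t=snap("top")
a=crop(s,125,130,265,300,3); b=crop(t,125,125,255,295,3)
cv2.imwrite("pics/p3.png",np.hstack([a,b])[:, :800])
T=np.array([.588,.174]);u=np.array([.9736,-.2284]);v=np.array([.2284,.9736])
for n,im in(("s",s),("t",t)): print(n,[np.round(proj(im,[*(T+a*u+b*v),.024])[0]) for a,b in((.085,.09),(-.085,.09),(-.085,-.09),(.085,-.09))])
E
```

```text
q [-0.4982  0.824   0.1718  1.6724 -0.28    0.776  -1.9605] p [0.5522 0.2102 0.1545] xang -13.05170121832554 z [-0.12    0.027  -0.9924] 
F [-0.3749 -0.0046 -0.6513] M [ 0.0538 -0.1062  0.0477] tq7 [ -0.0176 -54.546    3.792  -11.7003  -0.1001   0.3563   0.0007] op 0.449119092786726 ff 29.999867733567953 19.925
s [array([135., 238.]), array([161., 292.]), array([242., 258.]), array([209., 211.])]
t [array([152., 142.]), array([134., 206.]), array([204., 223.]), array([221., 157.])]
```

View pics/p3.png

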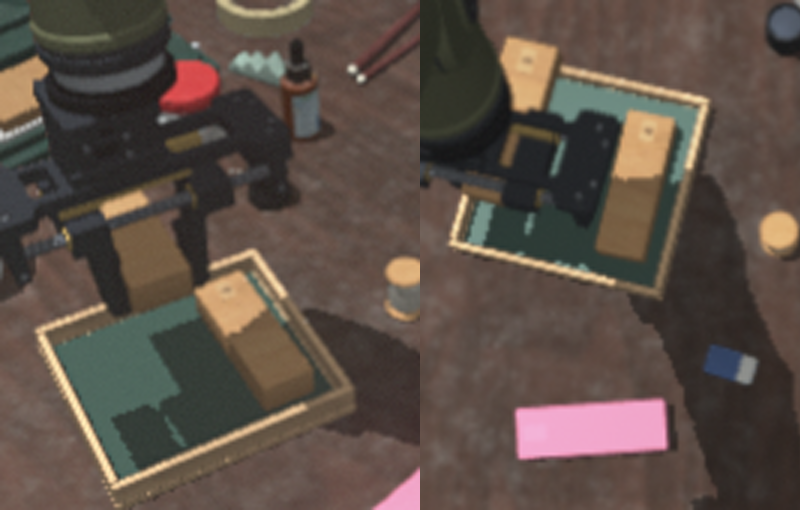

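The tray is where I measured it, within about 3 mm between the two views. The block hangs over its free half, with the far-end corners at top-crop (505,38) and (558,45). I'll check the block against this view before lowering.

Run:
```python
from h import *
s=snap("scene"); t=snap("top")
p=np.array([.5522,.2102]);u=np.array([.9742,-.2258]);v=np.array([.2258,.9742])
for dz in(0,-.01,-.02):
  P=[[*(p+a*u+b*v),.153+.0125+dz] for a,b in((.101,.02),(.101,-.02))]
  print(dz,"top crop",(proj(t,P)-[125,125]+.33)*3+[420,0])
P=[[*(p-.019*u+b*v),.153+c] for b in(.02,-.02) for c in (.0125,-.0125)]
print("front scene crop",(proj(s,P)-[125,130]+.33)*3)
```

```text
0 top crop [[505.37864187  37.9993885 ]
 [557.62042633  49.53505043]]
-0.01 top crop [[508.32957169  42.32264739]
 [560.05799131  53.76728137]]
-0.02 top crop [[511.22232282  46.55907504]
 [562.44682606  57.91355224]]
front scene crop [[132.49331729 286.64598536]
 [137.62061522 315.51585956]
 [192.91082476 264.68752969]
 [196.84840897 293.43421522]]
```

The block is level and matches the prediction. The fingertips stand about 3 to 4 mm below its underside, so I'll lower until they are just above the floor and let the block settle. Then I'll re-grip higher for a proper set-down.

Call:
step_arm([
  [0.49, 0, 3.97, 0, 0, 0, 1],
  [0.49, 0, 3.97, 0, 0, 0, 1],
  [0.37, 0, 2.98, 0, 0, 0, 1],
  [0.12, 0, 1.0, 0, 0, 0, 1],
  [0.06, 0, 0.5, 0, 0, 0, 1],
  [0.06, 0, 0.5, 0, 0, 0, 1],
  [0, 0, 0, 0, 0, 0, 1],
])

```text
clock: 21.0
tool_pos: [0.553, 0.2104, 0.0257]
eef_rot: [0.992, -0.114, -0.06, -0.007]
contact_force: [0.1, 0.4, 0.6]
opening: 0.452
finger_force: 30.0
```

```bash
python3 st.py
```

```text
q [-0.4636  1.0174  0.1094  1.7034 -0.3219  0.5452 -1.916 ] p [0.553  0.2104 0.0257] xang -13.155801384048745 z [-0.1178  0.028  -0.9926] 
F [0.0506 0.3954 0.5871] M [ 0.0424 -0.0724 -0.0075] tq7 [  0.0427 -57.6485   3.2813  -7.8892  -0.0708   0.3216   0.0068] op 0.45162541711339227 ff 29.99985865317285 21.0
```

Call:
step_arm([
  [0, 0, 0.12, 0, 0, 0, 1],
  [0, 0, 0, 0, 0, 0, 0.05],
  [0, 0, 0, 0, 0, 0, -0.1],
  [0, 0, 0, 0, 0, 0, -0.1],
  [0, 0, -0.4, 0, 3.5, 0, -0.1],
  [0, 0, 0, 0, 3.4, 0, -0.1],
  [0, 0, 0, 0, 0, 0, -0.1],
])

```text
clock: 21.88
tool_pos: [0.5517, 0.2108, 0.0279]
eef_rot: [0.993, -0.114, -0.002, 0.0]
contact_force: [0.5, -0.5, 0.3]
opening: 0.55
finger_force: 0.0
```

Call:
step_arm([
  [0, 0, 0, 0, 0, 0, 0.3],
  [0, 0, 0, 0, 0, 0, 1],
  [0, 0, 0, 0, 0, 0, 1],
  [0, 0, 0, 0, 0, 0, 1],
  [0, 0, 0, 0, 0, 0, 1],
], force=20)

```text
clock: 22.5
tool_pos: [0.5532, 0.21, 0.028]
eef_rot: [0.993, -0.115, -0.001, -0.0]
contact_force: [0.3, -0.8, 0.0]
opening: 0.451
finger_force: 20.0
```

```bash
python3 st.py
```

```text
q [-0.5185  0.9913  0.1383  1.8028 -0.326   0.3711 -1.9378] p [0.5532 0.21   0.028 ] xang -13.17517099956117 z [-0.0014  0.0002 -1.    ] 
F [ 0.272  -0.8325  0.0137] M [-0.0105 -0.0614 -0.0254] tq7 [ -0.1138 -55.6629   3.7449  -6.7033  -0.0001   0.0231   0.0052] op 0.45074765877924433 ff 19.999960558488965 22.5
```

Re-gripped with the tips about 5 mm off the floor. Now a small lift, a proper set-down while gripped, then release and withdraw.

Call:
step_arm([
  [0, 0, -0.5, 0, 0, 0, 1],
  [0, 0, 0, 0, 0, 0, 1],
  [0, 0, 0.3, 0, 0, 0, 1],
  [0, 0, 0.2, 0, 0, 0, 1],
  [0, 0, 0.05, 0, 0, 0, 1],
  [0, 0, 0, 0, 0, 0, 1],
  [0, 0, 0, 0, 0, 0, 1],
])

```text
clock: 23.38
tool_pos: [0.5528, 0.2101, 0.0279]
eef_rot: [0.993, -0.115, -0.001, -0.0]
contact_force: [-1.9, -0.4, 6.3]
opening: 0.456
finger_force: 20.0
```

```bash
python3 st.py
```

```text
q [-0.5185  0.9912  0.1378  1.8034 -0.3261  0.3711 -1.9376] p [0.5528 0.2101 0.0279] xang -13.159279640286812 z [-0.002   0.0004 -1.    ] 
F [-1.941  -0.356   6.3018] M [0.0284 0.2885 0.0432] tq7 [  0.1965 -52.8207   3.7853  -7.1051  -0.004   -0.5616  -0.0068] op 0.4564805606548153 ff 20.000546537339687 23.375
```

The block is on the floor: 6 N of support while still gripped. Release and rise.

Call:
step_arm([
  [0, 0, 0, 0, 0, 0, 0.05],
  [0, 0, 0, 0, 0, 0, -0.15],
  [0, 0, 0, 0, 0, 0, -0.15],
  [0, 0, -1.5, 0, 0, 0, -0.15],
  [0, 0, -4, 0, 0, 0, -0.15],
  [0, 0, -6, 0, 0, 0, -0.15],
  [0, 0, -6, 0, 0, 0, -0.15],
  [-5, 0, 0, 0, 0, 0, -0.15],
])

```text
clock: 24.38
tool_pos: [0.5109, 0.2213, 0.2085]
eef_rot: [0.993, -0.117, 0.006, -0.003]
contact_force: [-1.5, 1.4, -1.6]
opening: 0.578
finger_force: 0.0
```

Call:
step_arm([
  [-5, 0, 0, 0, 0, 0, -0.15],
  [0, 4, 0, 0, 0, 0, -0.15],
  [0, 5, 0, 0, 0, 0, -0.15],
  [0, 5, 0, 0, 0, 0, -0.15],
  [0, 0, 0, 0, 0, 0, -0.15],
  [0, 0, 0, 0, 0, 0, -0.15],
])

```text
clock: 25.12
tool_pos: [0.4247, 0.0972, 0.2033]
eef_rot: [0.993, -0.115, -0.0, -0.001]
contact_force: [-0.3, -0.6, -0.0]
opening: 0.577
finger_force: 0.0
```

```bash
python3 st.py
python3 - <<'E'
from h import *
s=snap("scene"); t=snap("top")
a=crop(s,125,140,355,300,2); b=crop(t,125,125,345,265,2)
b=cv2.resize(b,(340,216)); o=np.zeros((320,800,3),np.uint8); o[:320,:460]=a; o[:216,460:]=b
cv2.imwrite("pics/f.png",o)
E
```

```text
q [-0.4581  0.5596  0.198   2.183  -0.2622  0.4203 -1.8498] p [0.4247 0.0972 0.2033] xang -13.156094692860822 z [-0.      0.0014 -1.    ] 
F [-0.2971 -0.5983 -0.0498] M [0.1148 0.0195 0.0314] tq7 [  1.0901 -38.7659   3.1867  -7.4117   0.0471  -0.0285   0.0018] op 0.5772123679900818 ff 0.0 25.125
```

View pics/f.png

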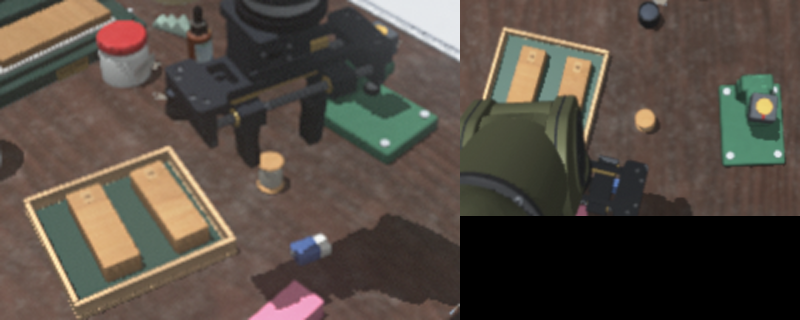

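The block lies flat in the tray at (105,230), beside the twin at (170,205). The spool and eraser are undisturbed, and the gripper is clear. I'm handing in.

```bash
python3 -c "
from plant import r
print(r.finish_job())"
```

```text
the job is handed in; nothing more can be done
None
```

The job is handed in: I wound the screw clockwise until the torque climbed at its end stop, and the block now lies flat in the tray beside its twin, released, with the twin, spool and eraser visibly where they were; the hand-in returned no verdict.

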